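# Lower the sherd basket into the ultrasonic cleaner

### The arm

A 7-joint arm with a two-finger parallel gripper is mounted at the origin on the work surface; the furniture and walls round the work are solid. World frame = base frame: x ahead of the robot, y to its left, z up, the work surface at z = 0. Lengths are in m, angles in rad, forces in N, time in s.
With the tool pointing down it reaches from about 0.35 to 0.9 m from the base axis. Payload 7.2 kg.
Tool frame: the origin (TCP) lies between the finger pads; the fingertips stand 17 mm ahead of it and the grasp point (between the pads) lies 2 mm behind it; z points along the fingers, y is the line along which they close (so a half turn about z gives the same grasp; the last joint's range is limited). The gripper opens to 88 mm and grips with 3 to 60 N. Pads are 20 mm wide; open, the fingers measure 115 mm over their backs; the gripper's body (75 mm by 178 mm) begins 61 mm behind the grasp point.
Start: joints at [-1.267, 0.411, -0.013, 1.596, 0.006, 1.134, -0.082], TCP at [0.227, 0.582, 0.24] pointing down, gripper open.
Joint ranges: [-2.95, 2.95], [-0.29, 1.99], [-1.47, 1.44], [0.14, 2.54], [-1.03, 4.17], [0.13, 1.85], [-2.86, 2.86]. Speed limits (rad/s): [2.39, 2.39, 3.01, 3.01, 3.14, 3.14, 3.14].

### API

Orientations are given as a rotation vector (axis times angle).
In Python, from workcell import * gives the robot as it stands.
- The arm moves only by the tool arm_command, never from a script. Its argument "series" is a list of rows, each an object of numbers: "x", "y", "z": the shift along the tool's x, y, z scaled (see below); "ax", "ay", "az": the turn, a rotation vector about the tool's x, y, z scaled (see below). In form: [{"x": .., "y": .., "z": .., "ax": .., "ay": .., "az": ..}, ...]. A call has 1 to 8 rows; each row shifts and turns the commanded pose from where the row before left it, along the tool's axes as they then stand; what a row does not reach is not made up. The controller multiplies each number of a shift by 0.05 m and each number of a turn by 0.12 rad. A row lasts 1/10 s, in which the tool goes at most 50 mm and 8.59 degrees, less where a joint would pass 70% of its speed; a pose out of reach is approached as far as the arm can. A call with a number of a shift or a turn outside -1 to 1 is refused whole. A call with a gripper value outside its range is refused whole. "fingers" is the opening, from 0 (shut) to 1 (fully open), set as the call begins (left out, the last holds). The fingers move at their own pace and stop on an object; "grip_force" is the grip in N (left out, the last holds). Time passes only in rows, so rows that do not move let the fingers close. It gives the time, the measured TCP pose, the force, the opening and the grip force at its end, in the units of the state.
- read_state(): the state, without advancing time (a new reading comes with each control period).
- get_image(name): name is "scene" or "side" or "wrist"; returns (picture, depth): 420x560x3 uint8, red, green, blue; 420x560 float32, m along the optical axis (not along the pixel's ray), 0 where there is no reading.
- camera_model(name): a dict with "intrinsics" (3x3 intrinsics, pixels), "R" (3x3) and "t" (3): a world point X has camera coordinates R X + t; the wrist camera has in their place "hand_eye" (4x4, takes a point from camera to tool coordinates, whose origin is the TCP and whose axes are the flange's). Camera axes: x right, y down, z forward; pixel columns grow to the right and rows downward; lengths in m; the calibration is good to about 2 mm. A picture is of the moment at which its call begins: read the wrist's pose just before it. camera_model takes no time and is no camera call.
- finish_job(): hands the job in; it is judged then, once.
The state is a dict: "time_s": time; "q": joint angles; "qd": joint speeds; "joint_torque": joint torques, N m; "position": TCP position; "orientation": TCP orientation; "force": force on the tool from outside, world axes, zero at the start; "torque": the same for the moment, N m; "gripper_width": opening from 0.0 (shut) to 1.0 (fully open); "gripper_force": force on a finger pad.
Only numpy, scipy, OpenCV 4.12 (cv2) and the standard library are available. Lean on these libraries where they do the work, as an engineer would, in place of code of your own. Each camera call takes 0.05 s, during which the arm holds its last target. There are 200 camera calls.

### The job

Pick up the wire basket with the red handle, which holds the glass sherd, by its handle and lower it into the tank of the white ultrasonic cleaner. Set it flat on the tank floor before you let go of the handle, with the sherd still in it. Leave the blue-handled basket and the stone in it where they are.

Things in the scene. Friction and masses are not known exactly. Their poses are not given: they have to be found in the camera images.
- red_basket: Open-topped steel wire basket with a red handle, 116 (x) x 86 (y) x 45 mm high, floor 3 mm thick, 0.18 to 0.31 kg in all. Origin at the centre of its underside; x along its length, z up. A rigid steel arch of 6 mm rod, 124 mm long over all, rises from the middles of its two short ends and carries the handle over the centre of the basket, in the x-z plane. Loose on the table; either way round is the same.
- red_handle: Red hand grip of that basket, rigidly fixed to it: a bar 66 mm long (x), 14 mm wide (y), 14 mm high (z), origin at its centre, 120 mm above the basket's underside; axes parallel to the basket's. 75 mm of free height between the basket's rim and the handle's centre line.
- glass_piece: Curved cream-coloured glass sherd, 61 x 54 x 14 mm, lying loose on the floor of the red-handled basket. Origin at the centre of its underside.
- blue_basket: The same basket with a blue handle, holding the stone; must stay where it stands. Origin at the centre of its underside; x along its length, z up; 127 mm high to the top of its handle.
- spiky_stone: Brown spiky stone, 34 x 47 x 32 mm, lying in the blue-handled basket. Origin at the centre of its underside.
- cleaner: White ultrasonic cleaner, empty and dry, fixed: housing 210 (x) x 170 (y) x 90 mm high, control panel on its -x face. In its top an open steel tank 166 (x) x 126 (y) mm, upright walls, 70 mm deep. Origin at the centre of its underside; x is the long direction of the tank, which takes the basket lengthwise with 25 mm to spare at each end and 20 mm at each side.
- tank_floor (a point): Centre of the tank's flat floor, 20 mm above the cleaner's underside and 70 mm below its rim; axes as the cleaner's.
Not all that is in view belongs to the job. Leave any purple look-alike of the red_basket alone.

How it is judged:
On the way, in this order (a step that is already met when the one before it is completed fails the run):
1. the red-handled basket is lifted by its handle, clear of the table, with the sherd in it (height (world z) of red_basket above 0.06 m and contact force between the fingers and red_handle above 0.5 N and z of glass_piece in the frame of red_basket between -0.005 and 0.035 m and horizontal distance between glass_piece and red_basket below 0.05 m), for 0.2 s.
2. the basket is down on the tank floor (within 12 mm) while the fingers still hold its handle (horizontal distance between red_basket and tank_floor below 0.05 m and z of red_basket in the frame of tank_floor below 0.012 m and angle between red_basket's own z axis and vertical below 0.12 rad and contact force between the fingers and red_handle above 0.5 N), for 0.1 s.
At the end, for the whole second after the job is handed in: The red-handled basket stands at rest in the cleaner's tank, its underside within 12 mm of the tank floor, tilted less than 7 degrees, released, with the sherd still in it; the blue-handled basket is within 25 mm and its stone within 30 mm of where they began (horizontal distance between red_basket and tank_floor below 0.05 m and z of red_basket in the frame of tank_floor below 0.012 m and angle between red_basket's own z axis and vertical below 0.12 rad and z of glass_piece in the frame of red_basket between -0.005 and 0.035 m and horizontal distance between glass_piece and red_basket below 0.05 m and linear speed of red_basket below 0.03 m/s and distance of blue_basket from where it was at the start of the episode below 0.025 m and distance of spiky_stone from where it was at the start of the episode below 0.03 m); the robot touches nothing.
It fails at once if the blue-handled basket or its stone is moved away (distance of blue_basket from where it was at the start of the episode above 0.04 m or distance of spiky_stone from where it was at the start of the episode above 0.045 m).
It fails at once if the red-handled basket is tipped more than 34 degrees (angle between red_basket's own z axis and vertical above 0.6 rad).
It also fails if it takes over 40 s, if anything falls off the work surface, if the arm or the gripper's body presses on something with over 40 N, if the wrist force passes 120 N, or if a joint passes its speed limit or range.

## Working session

There is one attempt and no reset: what is moved stays moved. The work goes in short steps, Python scripts to look and compute and a tool call to move; the robot and the scene stay as the last step left them, time stands still between calls to the robot, and variables do not carry over. Pictures are saved under pics/ and viewed, at most 10 in all, crops included, and the job is handed in when it is done.

Besides the shell and the picture viewer there is one more tool, called after "Request:" as a command line: name --argument value ..., lists and objects as JSON in quotes. arm_command: Moves the arm, as the interface text tells. Shifts and turns lie within -1 to 1; 1 stands for 0.05 m of shift or 0.12 rad of turn. Its arguments: {"type":"object","properties":{"series":{"type":"array","items":{"type":"object","properties":{"x":{"type":"number"},"y":{"type":"number"},"z":{"type":"number"},"ax":{"type":"number"},"ay":{"type":"number"},"az":{"type":"number"}}}},"fingers":{"type":"number"},"grip_force":{"type":"number"}},"required":["series"]}

```bash
mkdir -p pics; ls
cat > h.py <<'E'
from workcell import *
import numpy as np, cv2
from scipy.spatial.transform import Rotation as Ro
def cloud(name):
    s=read_state(); im,d=get_image(name); m=camera_model(name); K=np.array(m["intrinsics"])
    v,u=np.indices(d.shape); P=np.stack([(u-K[0,2])/K[0,0]*d,(v-K[1,2])/K[1,1]*d,d],-1)
    if name=="wrist":
        H=np.array(m["hand_eye"]); P=P@H[:3,:3].T+H[:3,3]
        P=P@Ro.from_rotvec(s["orientation"]).as_matrix().T+np.array(s["position"])
    else: P=(P-np.array(m["t"]))@np.array(m["R"])
    P[d==0]=np.nan
    return im,P
E
python3 - <<'E'
from h import *
s=read_state(); print(s)
for n in("scene","side"):
    im,P=cloud(n); np.savez(""+n,im=im,P=P); cv2.imwrite(f"pics/{n}0.png",im[:,:,::-1])
E
```

```text
pics
{'time_s': 0.0, 'q': array([-1.26722137,  0.41190773, -0.01271196,  1.59702799,  0.00559663,
        1.13431859, -0.08217472]), 'qd': array([-0.00052074, -0.00012518, -0.00081779,  0.00083764, -0.00134972,
        0.00148154,  0.00149206]), 'joint_torque': array([-8.04236242e-05, -5.87969005e+01,  6.41932748e-01, -2.91070890e+01,
       -5.37472288e-02,  1.83822575e-02,  1.44420942e-04]), 'position': array([0.22690585, 0.58184017, 0.23881076]), 'orientation': array([-5.80515545e-01, -3.08729818e+00,  2.53673233e-03]), 'force': array([ 0.48457848, -0.15055322,  0.66407953]), 'torque': array([-0.05242716, -0.0345269 ,  0.01459863]), 'gripper_force': 0.0, 'gripper_width': 0.9996428075190404}
```

View pics/scene0.png

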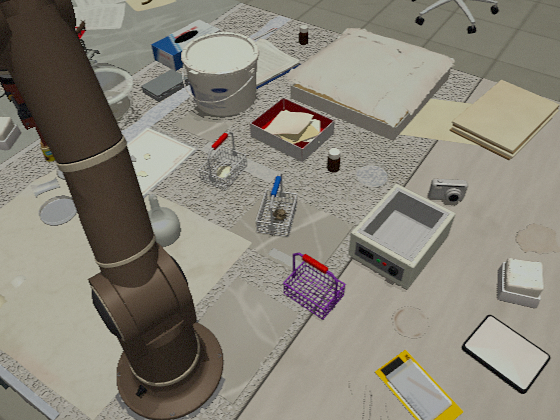

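View pics/side0.png

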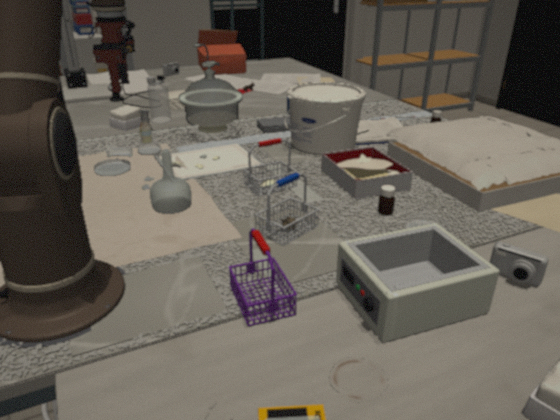

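The scene view shows the steel basket with the red handle at about (220,141) and the blue one at (277,186). The purple decoy, which also has a red handle, is at (315,263), and the cleaner is at (405,235). In the side view the red handle is at (270,143), the blue at (287,180) and the cleaner at (415,280).

Run:
```python
from h import *
def fit(Q):
    c=(Q.min(0)+Q.max(0))/2; m=np.median(Q,0); w,V=np.linalg.eigh(np.cov((Q-m)[:,:2].T)); a=V[:,1]
    pr=(Q-m)[:,:2]@a; lo,hi=np.percentile(pr,[1,99])
    return np.round(m,4), "mid",np.round(m[:2]+a*(lo+hi)/2,4),"len",round(hi-lo,4),"yaw",round(np.degrees(np.arctan2(a[1],a[0]))%180,1),"z",np.round(np.percentile(Q[:,2],[2,98]),4),len(Q)
boxes={"scene":{"red":(205,128,240,155),"blue":(268,172,290,200)},"side":{"red":(252,135,290,152),"blue":(270,170,305,190)}}
for n in boxes:
    f=np.load(n+".npz"); im,P=f["im"].astype(int),f["P"]
    for k,(a,b,c,d) in boxes[n].items():
        s=im[b:d,a:c]; q=P[b:d,a:c]; i=0 if k=="red" else 2
        mk=(s[...,i]>110)&(s[...,i]>1.8*s[...,2-i]); mk&=~np.isnan(q[...,0])
        Q=q[mk]; z=np.median(Q[:,2]); Q=Q[abs(Q[:,2]-z)<.03]
        print(n,k,*fit(Q))
    # cleaner rim
    z=P[...,2]; a=P[...]
    box=(slice(180,290),slice(345,460)) if n=="scene" else (slice(220,345),slice(330,500))
    q=P[box].reshape(-1,3); q=q[~np.isnan(q[:,0])]
    r=q[(abs(q[:,2]-.09)<.006)]; rc=cv2.minAreaRect(r[:,:2].astype(np.float32)); print("rim",len(r),np.median(r[:,2]),rc)
    fl=q[(abs(q[:,2]-.02)<.005)]; print("floor",len(fl),cv2.minAreaRect(fl[:,:2].astype(np.float32)), np.median(fl,0))
# all points higher than .1 in the corridor, coarse list
f=np.load("scene.npz"); P=f["P"]
for p in [(280,100),(222,75),(333,160),(165,220),(290,130)]: print(p,P[p[1],p[0]])
```

```text
scene red [0.5311 0.2725 0.1275] mid [0.5323 0.2725] len 0.0619 yaw 4.4 z [0.1215 0.1314] 79
scene blue [0.4701 0.0458 0.1271] mid [0.4749 0.0477] len 0.068 yaw 21.6 z [0.1208 0.1305] 91
rim 2190 0.09036720842025864 ((0.5629251003265381, -0.2616270184516907), (0.17082896828651428, 0.21397557854652405), 85.0948257446289)
floor 1784 ((0.5948429107666016, -0.23723134398460388), (0.32368090748786926, 0.26592496037483215), 12.738237380981445) [ 0.5900386  -0.25774664  0.02074507]
side red [0.5261 0.2676 0.1255] mid [0.5286 0.2679] len 0.0585 yaw 5.1 z [0.1223 0.1289] 48
side blue [0.4697 0.0438 0.1269] mid [0.4701 0.044 ] len 0.0538 yaw 22.2 z [0.1253 0.1284] 52
rim 3726 0.09046187380561235 ((0.5628068447113037, -0.26424139738082886), (0.17168547213077545, 0.21170401573181152), 85.02667236328125)
floor 1760 ((0.6228660941123962, -0.205103799700737), (0.3021186590194702, 0.32267212867736816), 84.68057250976562) [ 0.58178362 -0.23975115  0.02095853]
(280, 100) [0.85641055 0.2964544  0.04856946]
(222, 75) [0.73343724 0.41835504 0.16695577]
(333, 160) [0.70208769 0.01185925 0.04981909]
(165, 220) [0.26700911 0.24355031 0.06808652]
(290, 130) [0.75478236 0.19138704 0.04255333]
```

```bash
cat >> h.py <<'E'
def units(target,yaw_y=None):
    """total shift in tool units (after turning) and az units to reach target with tool y at yaw_y deg"""
    s=read_state(); R=Ro.from_rotvec(s["orientation"]).as_matrix(); y=np.degrees(np.arctan2(R[1,1],R[0,1]))
    d=0 if yaw_y is None else yaw_y-y
    R2=Ro.from_euler("z",d,degrees=True).as_matrix()@R
    print("pos",np.round(s["position"],4),"yaw",round(y,2),"tilt",np.round(R[:,2],3),"az",round(-np.radians(d)/.12,3),
      "shift before turn",np.round(R.T@(np.array(target)-s["position"])/.05,3),"after",np.round(R2.T@(np.array(target)-s["position"])/.05,3))
E
python3 -c "
from h import *
units([.531,.270,.30],94.7)"
```

```text
pos [0.2269 0.5819 0.2389] yaw 68.7 tilt [-0.    -0.001 -1.   ] az -3.782 shift before turn [-7.932 -3.605 -1.216] after [-5.55  -6.717 -1.212]
```

Request:
arm_command --series '[{"z": -0.2,"az": -0.63},{"z": -0.2,"az": -0.63},{"z": -0.2,"az": -0.63},{"z": -0.2,"az": -0.63},{"z": -0.2,"az": -0.63},{"z": -0.2,"az": -0.63},{"x": -0.2,"y": -0.25},{"x": -0.35,"y": -0.42}]' --fingers 1

```text
invalid input at $.series[0]: expected keys x, y, z, ax, ay, az
```

Request:
arm_command --series '[{"x": -0.5,"y": -0.6},{"x": -0.5,"y": -0.6},{"x": -0.5,"y": -0.6},{"x": -0.5,"y": -0.6},{"x": -0.5,"y": -0.6},{"x": -0.5,"y": -0.6},{"x": -0.5,"y": -0.6},{"x": -0.5,"y": -0.6}]'

```text
invalid input at $.series[0]: expected keys x, y, z, ax, ay, az
```

Request:
arm_command --series '[{"x": -0.5,"y": -0.6},{"x": -0.3,"y": -0.4},{"x": -0.2,"y": -0.25},{},{},{}]'

```text
invalid input at $.series[0]: expected keys x, y, z, ax, ay, az
```

Run:
```python
from h import *
units([.531,.270,.118],94.7)
im,P=cloud("wrist"); cv2.imwrite("pics/w1.png",im[:,:,::-1]); np.savez("w1",im=im,P=P)
```

```text
pos [0.2269 0.5819 0.2389] yaw 68.7 tilt [-0.    -0.001 -1.   ] az -3.782 shift before turn [-7.932 -3.599  2.424] after [-5.55  -6.712  2.428]
```

View pics/w1.png

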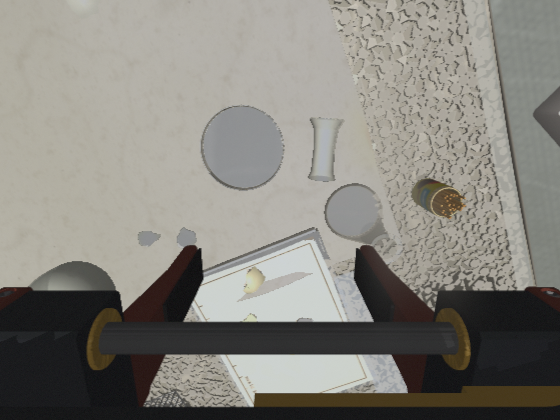

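All six keys are required, so no move ran. The wrist view still shows the start place, with the fingers at (180,300) and (375,300) and no basket in sight.

Request:
arm_command --series '[{"x": 0,"y": 0,"z": -0.2,"ax": 0,"ay": 0,"az": -0.63},{"x": 0,"y": 0,"z": -0.2,"ax": 0,"ay": 0,"az": -0.63},{"x": 0,"y": 0,"z": -0.2,"ax": 0,"ay": 0,"az": -0.63},{"x": 0,"y": 0,"z": -0.2,"ax": 0,"ay": 0,"az": -0.63},{"x": 0,"y": 0,"z": -0.2,"ax": 0,"ay": 0,"az": -0.63},{"x": 0,"y": 0,"z": -0.2,"ax": 0,"ay": 0,"az": -0.63},{"x": -0.2,"y": -0.25,"z": 0,"ax": 0,"ay": 0,"az": 0},{"x": -0.35,"y": -0.42,"z": 0,"ax": 0,"ay": 0,"az": 0}]' --fingers 1

```text
time_s: 0.95
position: [0.2565, 0.5511, 0.299]
orientation: [0.13, -3.138, 0.0]
force: [0.2, 0.3, 0.0]
gripper_width: 1.002
gripper_force: 0.0
```

Request:
arm_command --series '[{"x": -0.5,"y": -0.6,"z": 0,"ax": 0,"ay": 0,"az": 0},{"x": -0.5,"y": -0.6,"z": 0,"ax": 0,"ay": 0,"az": 0},{"x": -0.5,"y": -0.6,"z": 0,"ax": 0,"ay": 0,"az": 0},{"x": -0.5,"y": -0.6,"z": 0,"ax": 0,"ay": 0,"az": 0},{"x": -0.5,"y": -0.6,"z": 0,"ax": 0,"ay": 0,"az": 0},{"x": -0.5,"y": -0.6,"z": 0,"ax": 0,"ay": 0,"az": 0},{"x": -0.5,"y": -0.6,"z": 0,"ax": 0,"ay": 0,"az": 0},{"x": -0.5,"y": -0.6,"z": 0,"ax": 0,"ay": 0,"az": 0}]'

```text
time_s: 1.75
position: [0.4773, 0.3254, 0.299]
orientation: [0.123, -3.139, 0.001]
force: [0.1, 0.1, 1.0]
gripper_width: 0.996
gripper_force: 0.0
```

Request:
arm_command --series '[{"x": -0.5,"y": -0.6,"z": 0,"ax": 0,"ay": 0,"az": 0},{"x": -0.3,"y": -0.4,"z": 0,"ax": 0,"ay": 0,"az": 0},{"x": -0.2,"y": -0.25,"z": 0,"ax": 0,"ay": 0,"az": 0},{"x": 0,"y": 0,"z": 0,"ax": 0,"ay": 0,"az": 0},{"x": 0,"y": 0,"z": 0,"ax": 0,"ay": 0,"az": 0},{"x": 0,"y": 0,"z": 0,"ax": 0,"ay": 0,"az": 0}]'

```text
time_s: 2.35
position: [0.5299, 0.2717, 0.2995]
orientation: [0.132, -3.138, -0.001]
force: [1.0, -0.5, -0.1]
gripper_width: 1.0
gripper_force: 0.0
```

Run:
```python
from h import *
units([.531,.270,.118],94.7)
im,P=cloud("wrist"); cv2.imwrite("pics/w2.png",im[:,:,::-1]); np.savez("w2",im=im,P=P)
```

```text
pos [0.5299 0.2717 0.2995] yaw 94.81 tilt [-0.001  0.001 -1.   ] az 0.016 shift before turn [-0.022 -0.038  3.63 ] after [-0.022 -0.038  3.63 ]
```

View pics/w2.png

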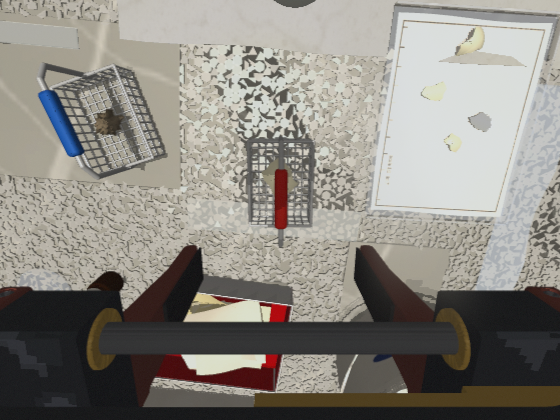

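The wrist view shows the red handle at about (281,198), aligned and centred between the fingers, with the sherd under it at about (275,178). The blue basket is off to the left at (60,122), and the cream/red box is below.

Run:
```python
from h import *
f=np.load("w2.npz"); im,P=f["im"].astype(int),f["P"]
mk=np.zeros(im.shape[:2],bool); mk[160:235,270:292]=1
mk&=(im[...,0]>70)&(im[...,0]>2*im[...,1])&(abs(P[...,2]-.125)<.012); Q=P[mk]
(c,wh,a)=cv2.minAreaRect(Q[:,:2].astype(np.float32)); print(c,wh,a,np.median(Q,0),len(Q))
d,_=np.unique(np.round(Q[:,2],3),return_counts=True); print(d,_)
m=camera_model("wrist"); K=m["intrinsics"]; print(K, np.round(m["hand_eye"],3))
vs=np.where(mk)[0]; us=np.where(mk)[1]; print(us.min(),us.max(),vs.min(),vs.max())
# how high near hand: bucket & others within the hand footprint
g=P[(abs(P[...,0]-.531)<.06)&(abs(P[...,1]-.27)<.11)]; print(np.nanpercentile(g[:,2],[50,90,99.9]))
```

```text
(0.532666027545929, 0.2746809124946594) (0.06456231325864792, 0.012041900306940079) 4.685116767883301 [0.53127337 0.27443446 0.1264284 ] 699
[0.12  0.121 0.122 0.123 0.124 0.125 0.126 0.127 0.128 0.129] [  1   1   3   4  40  92 240 243  65  10]
[[308.65443394   0.         278.19379241]
 [  0.         308.65443394 212.57068479]
 [  0.           0.           1.        ]] [[ 0.    -0.958 -0.288  0.079]
 [ 1.     0.    -0.     0.   ]
 [ 0.    -0.288  0.958 -0.145]
 [ 0.     0.     0.     1.   ]]
275 286 169 228
[0.37907927 0.3951399  0.39886602]
```

Request:
arm_command --series '[{"x": -0.04,"y": 0.03,"z": 0.4,"ax": 0,"ay": 0,"az": 0},{"x": 0,"y": 0,"z": 0.6,"ax": 0,"ay": 0,"az": 0},{"x": 0,"y": 0,"z": 0.6,"ax": 0,"ay": 0,"az": 0},{"x": 0,"y": 0,"z": 0.6,"ax": 0,"ay": 0,"az": 0},{"x": 0,"y": 0,"z": 0.6,"ax": 0,"ay": 0,"az": 0},{"x": 0,"y": 0,"z": 0.5,"ax": 0,"ay": 0,"az": 0},{"x": 0,"y": 0,"z": 0.33,"ax": 0,"ay": 0,"az": 0},{"x": 0,"y": 0,"z": 0,"ax": 0,"ay": 0,"az": 0}]'

```text
time_s: 3.2
position: [0.5308, 0.2723, 0.1158]
orientation: [0.131, -3.135, 0.003]
force: [1.0, 0.9, 0.4]
gripper_width: 1.002
gripper_force: 0.0
```

Run:
```python
from h import *
units([.532,.273,.118],94.7); print(read_state()["force"])
im,P=cloud("wrist"); np.savez("w3",im=im,P=P)
a=im.astype(int); mk=(a[...,0]>70)&(a[...,0]>2*a[...,1])&(abs(P[...,2]-.12)<.02)&(abs(P[...,0]-.532)<.05)&(abs(P[...,1]-.273)<.03); Q=P[mk]
print(len(Q), Q.size and (cv2.minAreaRect(Q[:,:2].astype(np.float32)),np.median(Q,0)))
```

```text
pos [0.5308 0.2723 0.1158] yaw 94.8 tilt [-0.004 -0.002 -1.   ] az 0.014 shift before turn [-0.025  0.012 -0.045] after [-0.025  0.012 -0.045]
[0.96756736 0.87317305 0.35011395]
2587 (((0.5258288383483887, 0.27412980794906616), (0.05171237140893936, 0.01344810426235199), 4.499087333679199), array([0.52253785, 0.27381775, 0.12638761]))
```

Request:
arm_command --series '[{"x": -0.02,"y": 0.03,"z": -0.04,"ax": 0,"ay": 0,"az": 0},{"x": 0,"y": 0,"z": 0,"ax": 0,"ay": 0,"az": 0}]'

```text
time_s: 3.45
position: [0.5346, 0.2745, 0.1218]
orientation: [-0.129, 3.137, 0.003]
force: [-0.1, 0.4, 0.4]
gripper_width: 1.001
gripper_force: 0.0
```

Request:
arm_command --series '[{"x": 0,"y": 0,"z": 0,"ax": 0,"ay": 0,"az": 0},{"x": 0,"y": 0,"z": 0,"ax": 0,"ay": 0,"az": 0},{"x": 0,"y": 0,"z": 0,"ax": 0,"ay": 0,"az": 0},{"x": 0,"y": 0,"z": 0,"ax": 0,"ay": 0,"az": 0},{"x": 0,"y": 0,"z": 0,"ax": 0,"ay": 0,"az": 0},{"x": 0,"y": 0,"z": 0,"ax": 0,"ay": 0,"az": 0},{"x": 0,"y": 0,"z": 0,"ax": 0,"ay": 0,"az": 0},{"x": 0,"y": 0,"z": 0,"ax": 0,"ay": 0,"az": 0}]' --fingers 0 --grip_force 30

```text
time_s: 4.25
position: [0.5338, 0.2733, 0.1201]
orientation: [0.128, -3.139, 0.0]
force: [0.9, -0.0, -0.8]
gripper_width: 0.308
gripper_force: 0.0
```

Request:
arm_command --series '[{"x": 0,"y": 0,"z": 0,"ax": 0,"ay": 0,"az": 0},{"x": 0,"y": 0,"z": 0,"ax": 0,"ay": 0,"az": 0},{"x": 0,"y": 0,"z": 0,"ax": 0,"ay": 0,"az": 0},{"x": 0,"y": 0,"z": 0,"ax": 0,"ay": 0,"az": 0},{"x": 0,"y": 0,"z": 0,"ax": 0,"ay": 0,"az": 0},{"x": 0,"y": 0,"z": 0,"ax": 0,"ay": 0,"az": 0}]'

```text
time_s: 4.85
position: [0.5338, 0.2734, 0.1201]
orientation: [0.129, -3.139, -0.0]
force: [0.1, 1.6, -1.7]
gripper_width: 0.157
gripper_force: 30.0
```

Gripped at 0.157, which is 14 mm. I'll lift about 0.18 m gently.

Request:
arm_command --series '[{"x": 0,"y": 0,"z": -0.1,"ax": 0,"ay": 0,"az": 0},{"x": 0,"y": 0,"z": -0.2,"ax": 0,"ay": 0,"az": 0},{"x": 0,"y": 0,"z": -0.3,"ax": 0,"ay": 0,"az": 0},{"x": 0,"y": 0,"z": -0.3,"ax": 0,"ay": 0,"az": 0},{"x": 0,"y": 0,"z": -0.3,"ax": 0,"ay": 0,"az": 0},{"x": 0,"y": 0,"z": -0.3,"ax": 0,"ay": 0,"az": 0},{"x": 0,"y": 0,"z": -0.3,"ax": 0,"ay": 0,"az": 0},{"x": 0,"y": 0,"z": -0.3,"ax": 0,"ay": 0,"az": 0}]'

```text
time_s: 5.65
position: [0.5338, 0.273, 0.2265]
orientation: [-0.128, 3.139, -0.0]
force: [-0.0, 0.6, -2.3]
gripper_width: 0.157
gripper_force: 30.0
```

Request:
arm_command --series '[{"x": 0,"y": 0,"z": -0.3,"ax": 0,"ay": 0,"az": 0},{"x": 0,"y": 0,"z": -0.3,"ax": 0,"ay": 0,"az": 0},{"x": 0,"y": 0,"z": -0.3,"ax": 0,"ay": 0,"az": 0},{"x": 0,"y": 0,"z": -0.3,"ax": 0,"ay": 0,"az": 0},{"x": 0,"y": 0,"z": -0.2,"ax": 0,"ay": 0,"az": 0},{"x": 0,"y": 0,"z": -0.1,"ax": 0,"ay": 0,"az": 0},{"x": 0,"y": 0,"z": 0,"ax": 0,"ay": 0,"az": 0},{"x": 0,"y": 0,"z": 0,"ax": 0,"ay": 0,"az": 0}]'

```text
time_s: 6.45
position: [0.5335, 0.2732, 0.2996]
orientation: [0.129, -3.138, 0.001]
force: [0.4, -0.3, -3.9]
gripper_width: 0.152
gripper_force: 30.0
```

Run:
```python
from h import *
units([.563,-.263,.30],85); print(read_state()["force"])
a,_=cloud("wrist"); b,P=cloud("side"); np.savez("s2",im=b,P=P)
cv2.imwrite("pics/lift.png",np.hstack([cv2.resize(a,(400,300)),cv2.resize(b[:250,130:463],(400,300))])[:,:,::-1])
```

```text
pos [0.5335 0.2732 0.2996] yaw 94.69 tilt [-0.001 -0.    -1.   ] az 1.409 shift before turn [ 2.9000e-01 -1.0736e+01 -4.0000e-03] after [-1.5210e+00 -1.0631e+01 -5.0000e-03]
[ 0.43094004 -0.27077751 -3.93996022]
```

View pics/lift.png

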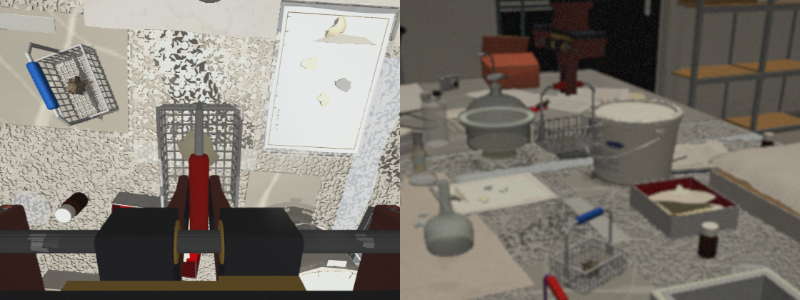

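Request:
arm_command --series '[{"x": 0,"y": 0,"z": 0,"ax": 0,"ay": 0,"az": 0.14},{"x": 0,"y": 0,"z": 0,"ax": 0,"ay": 0,"az": 0.35},{"x": 0,"y": 0,"z": 0,"ax": 0,"ay": 0,"az": 0.42},{"x": 0,"y": 0,"z": 0,"ax": 0,"ay": 0,"az": 0.35},{"x": 0,"y": 0,"z": 0,"ax": 0,"ay": 0,"az": 0.14},{"x": -0.01,"y": -0.1,"z": 0,"ax": 0,"ay": 0,"az": 0},{"x": -0.03,"y": -0.2,"z": 0,"ax": 0,"ay": 0,"az": 0},{"x": -0.05,"y": -0.3,"z": 0,"ax": 0,"ay": 0,"az": 0}]'

```text
time_s: 7.35
position: [0.5356, 0.2425, 0.3]
orientation: [-0.133, -3.139, 0.0]
force: [-0.6, 0.5, -3.2]
gripper_width: 0.158
gripper_force: 30.0
```

Request:
arm_command --series '[{"x": -0.06,"y": -0.45,"z": 0,"ax": 0,"ay": 0,"az": 0},{"x": -0.06,"y": -0.45,"z": 0,"ax": 0,"ay": 0,"az": 0},{"x": -0.06,"y": -0.45,"z": 0,"ax": 0,"ay": 0,"az": 0},{"x": -0.06,"y": -0.45,"z": 0,"ax": 0,"ay": 0,"az": 0},{"x": -0.06,"y": -0.45,"z": 0,"ax": 0,"ay": 0,"az": 0},{"x": -0.06,"y": -0.45,"z": 0,"ax": 0,"ay": 0,"az": 0},{"x": -0.06,"y": -0.45,"z": 0,"ax": 0,"ay": 0,"az": 0},{"x": -0.06,"y": -0.45,"z": 0,"ax": 0,"ay": 0,"az": 0}]'

```text
time_s: 8.15
position: [0.5439, 0.059, 0.3004]
orientation: [0.137, 3.138, -0.0]
force: [0.1, -0.4, -2.8]
gripper_width: 0.161
gripper_force: 30.0
```

Request:
arm_command --series '[{"x": -0.06,"y": -0.45,"z": 0,"ax": 0,"ay": 0,"az": 0},{"x": -0.06,"y": -0.45,"z": 0,"ax": 0,"ay": 0,"az": 0},{"x": -0.06,"y": -0.45,"z": 0,"ax": 0,"ay": 0,"az": 0},{"x": -0.06,"y": -0.45,"z": 0,"ax": 0,"ay": 0,"az": 0},{"x": -0.06,"y": -0.45,"z": 0,"ax": 0,"ay": 0,"az": 0},{"x": -0.06,"y": -0.45,"z": 0,"ax": 0,"ay": 0,"az": 0},{"x": -0.06,"y": -0.45,"z": 0,"ax": 0,"ay": 0,"az": 0},{"x": -0.06,"y": -0.45,"z": 0,"ax": 0,"ay": 0,"az": 0}]'

```text
time_s: 8.95
position: [0.5517, -0.1222, 0.3004]
orientation: [0.137, 3.138, -0.0]
force: [-0.1, 0.3, -2.3]
gripper_width: 0.153
gripper_force: 30.0
```

Request:
arm_command --series '[{"x": -0.06,"y": -0.45,"z": 0,"ax": 0,"ay": 0,"az": 0},{"x": -0.06,"y": -0.45,"z": 0,"ax": 0,"ay": 0,"az": 0},{"x": -0.06,"y": -0.45,"z": 0,"ax": 0,"ay": 0,"az": 0},{"x": -0.06,"y": -0.45,"z": 0,"ax": 0,"ay": 0,"az": 0},{"x": -0.06,"y": -0.4,"z": 0,"ax": 0,"ay": 0,"az": 0},{"x": -0.04,"y": -0.3,"z": 0,"ax": 0,"ay": 0,"az": 0},{"x": -0.03,"y": -0.2,"z": 0,"ax": 0,"ay": 0,"az": 0},{"x": -0.02,"y": -0.1,"z": 0,"ax": 0,"ay": 0,"az": 0}]'

```text
time_s: 9.75
position: [0.5595, -0.2621, 0.3001]
orientation: [-0.137, -3.138, 0.0]
force: [-0.6, 0.4, -3.6]
gripper_width: 0.159
gripper_force: 30.0
```

Request:
arm_command --series '[{"x": 0,"y": 0,"z": 0,"ax": 0,"ay": 0,"az": 0},{"x": 0,"y": 0,"z": 0,"ax": 0,"ay": 0,"az": 0},{"x": 0,"y": 0,"z": 0,"ax": 0,"ay": 0,"az": 0}]'

```text
time_s: 10.05
position: [0.5602, -0.2598, 0.3001]
orientation: [-0.133, -3.139, -0.001]
force: [1.0, -0.3, -2.5]
gripper_width: 0.154
gripper_force: 30.0
```

Run:
```python
from h import *
units([.565,-.264,.30],85); print(read_state()["force"])
S=[]
for n in("scene","side","wrist"):
    im,P=cloud(n); np.savez(n+"3",im=im,P=P); S.append(im)
cv2.imwrite("pics/over.png",np.hstack([cv2.resize(S[0][60:300,280:500],(400,436)),cv2.resize(S[2],(400,436))])[:,:,::-1])
```

```text
pos [ 0.5602 -0.2598  0.3001] yaw 85.14 tilt [ 0.     0.001 -1.   ] az 0.021 shift before turn [-0.103 -0.075  0.002] after [-0.103 -0.075  0.002]
[ 1.01817975 -0.33809737 -2.45074471]
```

View pics/over.png

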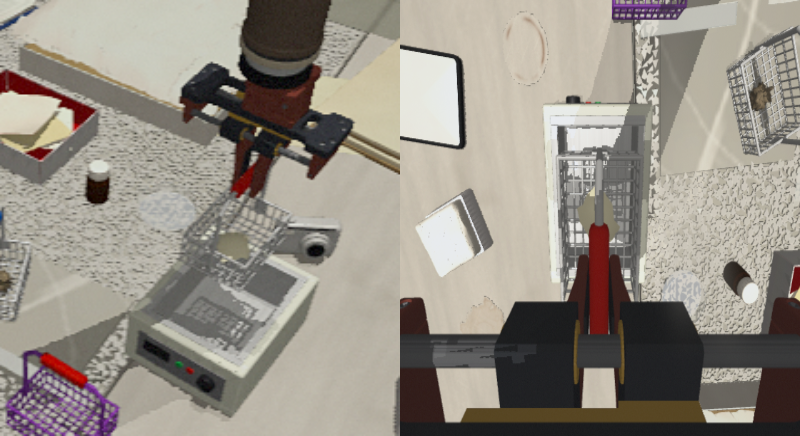

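The left half (scene) shows the basket hanging level over the tank with the sherd in it at (235,243). The right half (wrist) shows it above the cleaner, aligned with the tank, with the basket rim around (600,220). I'll measure its fit.

Run:
```python
from h import *
for n in("scene3","side3","wrist3"):
    P=np.load(n+".npz")["P"]; q=P.reshape(-1,3); q=q[~np.isnan(q[:,0])]
    near=q[(abs(q[:,0]-.56)<.09)&(abs(q[:,1]+.26)<.07)&(q[:,2]>.165)&(q[:,2]<.24)]
    rim=near[(near[:,2]>.215)&(near[:,2]<.232)]
    print(n,len(near),"zpct",np.round(np.percentile(near[:,2],[2,10,90]),3),len(rim),cv2.minAreaRect(rim[:,:2].astype(np.float32)))
P=np.load("wrist3.npz")["P"].reshape(-1,3); P=P[~np.isnan(P[:,0])]
r=P[(abs(P[:,2]-.09)<.006)&(abs(P[:,0]-.565)<.13)&(abs(P[:,1]+.264)<.11)]; print("rim w",cv2.minAreaRect(r[:,:2].astype(np.float32)),np.median(r[:,2]))
```

```text
scene3 1431 zpct [0.181 0.183 0.225] 331 ((0.556681752204895, -0.25849711894989014), (0.08757392317056656, 0.12321987748146057), 86.01742553710938)
side3 2777 zpct [0.182 0.183 0.225] 767 ((0.5569003224372864, -0.26041463017463684), (0.088732048869133, 0.1237727478146553), 84.8975830078125)
wrist3 7693 zpct [0.181 0.182 0.225] 2226 ((0.556869387626648, -0.258783757686615), (0.08711017668247223, 0.11810891330242157), 85.13434600830078)
rim w ((0.5649266242980957, -0.26171040534973145), (0.17023298144340515, 0.20809178054332733), 85.22327423095703) 0.09003255961744625
```

Request:
arm_command --series '[{"x": -0.07,"y": -0.03,"z": 0,"ax": 0,"ay": 0,"az": 0},{"x": -0.07,"y": -0.03,"z": 0.1,"ax": 0,"ay": 0,"az": 0},{"x": 0,"y": 0,"z": 0.2,"ax": 0,"ay": 0,"az": 0},{"x": 0,"y": 0,"z": 0.3,"ax": 0,"ay": 0,"az": 0},{"x": 0,"y": 0,"z": 0.3,"ax": 0,"ay": 0,"az": 0},{"x": 0,"y": 0,"z": 0.3,"ax": 0,"ay": 0,"az": 0},{"x": 0,"y": 0,"z": 0.2,"ax": 0,"ay": 0,"az": 0},{"x": 0,"y": 0,"z": 0.1,"ax": 0,"ay": 0,"az": 0}]'

```text
time_s: 11.0
position: [0.5661, -0.2642, 0.2235]
orientation: [-0.135, -3.137, -0.001]
force: [0.5, -0.7, -3.4]
gripper_width: 0.156
gripper_force: 30.0
```

Request:
arm_command --series '[{"x": 0,"y": 0,"z": 0.2,"ax": 0,"ay": 0,"az": 0},{"x": 0,"y": 0,"z": 0.3,"ax": 0,"ay": 0,"az": 0},{"x": 0,"y": 0,"z": 0.3,"ax": 0,"ay": 0,"az": 0},{"x": 0,"y": 0,"z": 0.3,"ax": 0,"ay": 0,"az": 0},{"x": 0,"y": 0,"z": 0.2,"ax": 0,"ay": 0,"az": 0},{"x": 0,"y": 0,"z": 0.1,"ax": 0,"ay": 0,"az": 0},{"x": 0,"y": 0,"z": 0,"ax": 0,"ay": 0,"az": 0},{"x": 0,"y": 0,"z": 0,"ax": 0,"ay": 0,"az": 0}]'

```text
time_s: 11.8
position: [0.5669, -0.2647, 0.1555]
orientation: [0.135, 3.138, -0.0]
force: [0.1, -0.1, -3.1]
gripper_width: 0.159
gripper_force: 30.0
```

Inside the tank with no contact, and about 15 mm to go. I'll go down slowly.

Request:
arm_command --series '[{"x": 0,"y": 0,"z": 0.08,"ax": 0,"ay": 0,"az": 0},{"x": 0,"y": 0,"z": 0.08,"ax": 0,"ay": 0,"az": 0},{"x": 0,"y": 0,"z": 0.06,"ax": 0,"ay": 0,"az": 0},{"x": 0,"y": 0,"z": 0.04,"ax": 0,"ay": 0,"az": 0},{"x": 0,"y": 0,"z": 0.02,"ax": 0,"ay": 0,"az": 0},{"x": 0,"y": 0,"z": 0,"ax": 0,"ay": 0,"az": 0},{"x": 0,"y": 0,"z": 0,"ax": 0,"ay": 0,"az": 0}]'

```text
time_s: 12.5
position: [0.5667, -0.2645, 0.1412]
orientation: [0.135, 3.139, -0.0]
force: [0.1, 0.4, -3.9]
gripper_width: 0.157
gripper_force: 30.0
```

Request:
arm_command --series '[{"x": 0,"y": 0,"z": 0.02,"ax": 0,"ay": 0,"az": 0},{"x": 0,"y": 0,"z": 0.02,"ax": 0,"ay": 0,"az": 0},{"x": 0,"y": 0,"z": 0,"ax": 0,"ay": 0,"az": 0},{"x": 0,"y": 0,"z": 0,"ax": 0,"ay": 0,"az": 0}]'

```text
time_s: 12.9
position: [0.5669, -0.2644, 0.14]
orientation: [0.135, 3.138, 0.0]
force: [-1.6, 3.6, 5.8]
gripper_width: 0.155
gripper_force: 30.0
```

The force rose from -3.5 N to about +6 N, so the basket rests on the floor. Now I'll release it.

Request:
arm_command --series '[{"x": 0,"y": 0,"z": 0,"ax": 0,"ay": 0,"az": 0},{"x": 0,"y": 0,"z": 0,"ax": 0,"ay": 0,"az": 0},{"x": 0,"y": 0,"z": 0,"ax": 0,"ay": 0,"az": 0},{"x": 0,"y": 0,"z": 0,"ax": 0,"ay": 0,"az": 0},{"x": 0,"y": 0,"z": 0,"ax": 0,"ay": 0,"az": 0},{"x": 0,"y": 0,"z": 0,"ax": 0,"ay": 0,"az": 0},{"x": 0,"y": 0,"z": 0,"ax": 0,"ay": 0,"az": 0},{"x": 0,"y": 0,"z": 0,"ax": 0,"ay": 0,"az": 0}]' --fingers 0.7

```text
time_s: 13.7
position: [0.5667, -0.2645, 0.1391]
orientation: [-0.135, -3.139, -0.0]
force: [-0.5, 0.3, 0.4]
gripper_width: 0.703
gripper_force: 0.0
```

Run:
```python
from h import *
im,P=cloud("wrist"); a=im.astype(int)
mk=(a[...,0]>70)&(a[...,0]>2*a[...,1])&(abs(P[...,2]-.14)<.025)&(abs(P[...,0]-.565)<.05)&(abs(P[...,1]+.264)<.03); Q=P[mk]
s=read_state(); print(len(Q),np.median(Q,0),cv2.minAreaRect(Q[:,:2].astype(np.float32)),s["gripper_width"],s["gripper_force"],s["position"])
```

```text
2753 [ 0.55815106 -0.26298833  0.14640011] ((0.5620726943016052, -0.26320967078208923), (0.013464679941534996, 0.057750195264816284), 85.22123718261719) 0.7001789201278295 0.0 [ 0.56668391 -0.26447562  0.13913615]
```

The handle is free and centred between the fingers, with its top at 0.146 (expected 0.147). Next I'll retreat straight up.

Request:
arm_command --series '[{"x": 0,"y": 0,"z": -0.1,"ax": 0,"ay": 0,"az": 0},{"x": 0,"y": 0,"z": -0.3,"ax": 0,"ay": 0,"az": 0},{"x": 0,"y": 0,"z": -0.5,"ax": 0,"ay": 0,"az": 0},{"x": 0,"y": 0,"z": -0.5,"ax": 0,"ay": 0,"az": 0},{"x": 0,"y": 0,"z": -0.5,"ax": 0,"ay": 0,"az": 0},{"x": 0,"y": 0,"z": -0.5,"ax": 0,"ay": 0,"az": 0},{"x": 0,"y": 0,"z": -0.5,"ax": 0,"ay": 0,"az": 0},{"x": 0,"y": 0,"z": -0.3,"ax": 0,"ay": 0,"az": 0}]'

```text
time_s: 14.55
position: [0.5671, -0.265, 0.3029]
orientation: [0.136, 3.135, -0.002]
force: [-0.5, 0.2, -1.5]
gripper_width: 0.702
gripper_force: 0.0
```

Request:
arm_command --series '[{"x": 0,"y": 0,"z": 0,"ax": 0,"ay": 0,"az": 0},{"x": 0,"y": 0,"z": 0,"ax": 0,"ay": 0,"az": 0},{"x": 0,"y": 0,"z": 0,"ax": 0,"ay": 0,"az": 0},{"x": 0,"y": 0,"z": 0,"ax": 0,"ay": 0,"az": 0}]'

```text
time_s: 14.95
position: [0.5663, -0.2642, 0.2981]
orientation: [-0.135, -3.137, -0.001]
force: [-0.9, 0.4, 0.4]
gripper_width: 0.705
gripper_force: 0.0
```

Run:
```python
from h import *
S=[]
for n in("scene","wrist"):
    im,P=cloud(n); S.append(im)
    if n=="scene":
        a=im[172:200,268:290].astype(int); q=P[172:200,268:290]; mk=(a[...,2]>110)&(a[...,2]>1.8*a[...,0])&(abs(q[...,2]-.127)<.02); print("blue",np.median(q[mk],0))
    q=P.reshape(-1,3); q=q[(abs(q[:,0]-.563)<.08)&(abs(q[:,1]+.262)<.06)]; r=q[(abs(q[:,2]-.0645)<.005)]; print(n,len(r),np.median(r[:,2]),cv2.minAreaRect(r[:,:2].astype(np.float32)))
cv2.imwrite("pics/end.png",np.hstack([cv2.resize(S[0][100:300,260:480],(400,364)),cv2.resize(S[1],(400,364))])[:,:,::-1])
```

```text
blue [0.4710399  0.04557859 0.12651444]
scene 275 0.06485687943210146 ((0.5726661682128906, -0.26023179292678833), (0.11751701682806015, 0.14113281667232513), 89.11582946777344)
wrist 1035 0.0644751971590892 ((0.5634267330169678, -0.2620506286621094), (0.15888084471225739, 0.11978249996900558), 0.09723256528377533)
```

View pics/end.png

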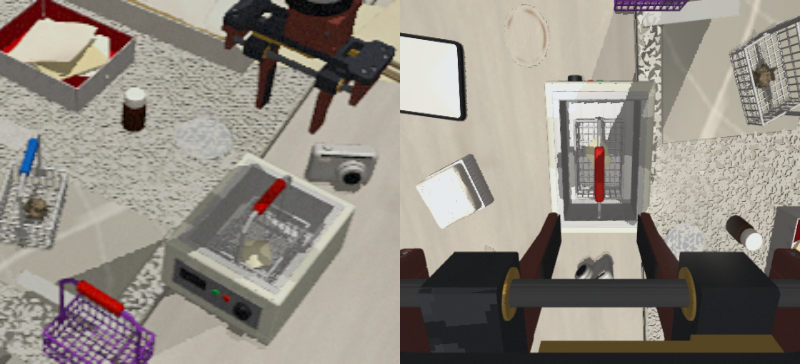

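The left half shows the basket flat in the tank with the sherd in it at (257,250). The blue basket at (30,205) is unmoved, and the gripper is clear. I'm handing the job in.

```bash
python3 -c "
from workcell import *
print(finish_job())"
```

```text
the job is handed in; nothing more can be done
None
```

The job is handed in: the red-handled basket stands flat and centred on the tank floor with the sherd in it, the gripper is clear, and the blue basket is where it started; the hand-in returned no verdict.

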